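# Start the terminal nut on a transformer bushing

### The job

Start the big brass hex nut on the stud of the bushing: set it over the stud's end, back it off anticlockwise (seen from above) until the thread drops in, then turn it clockwise about half a turn to make sure that it has caught, and let go of it. Go gently, so that the thread is not bruised, and leave everything else on the desk where it is.

Things in the scene. Friction and masses are not known exactly. Their poses are not given: they have to be found in the camera images.
- nut: the big brass hexagon nut, lying flat on the desk: 46 mm across the flats, 53 mm over the corners, 24 mm high, about 0.24 kg. Origin at the centre of its underside, z up along its axis; one pair of flats faces its own +x and -x, so flats recur every 60 degrees. Right-hand single-start thread, 6 mm pitch, 26 mm bore, the first ridge 2 mm inside each face. Where its thread begins is not known. It goes on the way up it lies.
- bushing: transformer bushing, fixed: brown ribbed porcelain (116 mm across) clamped on a grey steel stand 150 x 150 x 50 mm, a washer and a 46 mm lock nut (top face at 157 mm) already down on its upright brass stud. Origin under the stand's centre, on the stud's vertical axis, z up. The stud is rigid; thread 32 mm over the crests, 25 mm core, right-hand, 6 mm pitch, with about 0.5 mm of radial and 1.6 mm of axial play for the nut.
- stud_top (a point): centre of the stud's end face, 212 mm above the desk, z up. A plain pilot comes first: a cone 17 to 25 mm across over 5 mm, then 25 mm straight down to the thread, whose first ridge ends 19 mm below this point. A nut held square rests there with its underside 21 mm below this point, and 1 mm lower per radian clockwise; let go, it leans up to 6 degrees. Once dropped in it stands square, 27 mm below.
- small_nut: smaller brass hexagon nut, 30 mm across the flats and 16 mm high; belongs to another stud and does not fit here; origin at the centre of its underside
- washer: flat brass washer, 60 mm outside, 35 mm hole, 4 mm thick, lying flat; not needed; origin at the centre of its underside
- relay_a: small clear plug-in relay lying on its side, 36 x 28 x 22 mm, bystander; origin at the centre of its underside
- relay_b: as relay_a, a second one
- relay_c: as relay_a, a third one
- screwdriver: screwdriver lying on the desk, 190 mm long, bystander; origin on the underside
- ink_bottle: small glass ink bottle with a black cap, 48 mm across, 60 mm high, bystander; origin at the centre of its underside
- mug: white mug, 80 mm across, 95 mm high, bystander; origin at the centre of its underside

How it is judged (in metres and radians):
On the way, in this order (a step that is already met when the one before it is completed fails the run):
1. the nut is backed off to the very end of the stud's thread and rests on it, not yet dropped in (underside 19 to 22.6 mm below the stud's end) (horizontal distance between nut and stud_top below 0.004 m and contact force between nut and bushing above 0.5 N and linear speed of nut below 0.008 m/s and z of nut in the frame of stud_top between -0.0226 and -0.019 m), for 0.3 s.
2. the thread has dropped in: the nut is more than 25.5 mm below the stud's end and square (horizontal distance between nut and stud_top below 0.003 m and z of nut in the frame of stud_top below -0.0255 m and angle between nut's own z axis and vertical below 0.045 rad), for 0.1 s.
At the end, for the whole second after the job is handed in: the nut is at rest on the stud, square within 2.6 degrees and centred, run down about half a turn from where it dropped in (0.3 to 1.1 turns: its underside 28.5 to 33.5 mm below the stud's end) (horizontal distance between nut and stud_top below 0.003 m and z of nut in the frame of stud_top between -0.0335 and -0.0285 m and angle between nut's own z axis and vertical below 0.045 rad and linear speed of nut below 0.01 m/s); the robot touches nothing.
It fails at once if the nut is pressed on the stud with more than 65 N (contact force between nut and bushing above 65 N).
It fails at once if something else on the desk is shifted by more than 30 mm (distance of any of small_nut, washer, relay_a, relay_b, relay_c, screwdriver, ink_bottle, mug from where it was at the start of the episode above 0.03 m).
It also fails if it takes over 72 s, if anything falls off the work surface, if the arm or the gripper's body presses on something with over 40 N, if the wrist force passes 120 N, or if a joint passes its speed limit or range.

### The arm

A 6-joint arm with a two-finger parallel gripper is mounted at the origin on the work surface. World frame = base frame: x ahead of the robot, y to its left, z up, the work surface at z = 0. Lengths are in m, angles in degrees, forces in N, time in s.
With the tool pointing down it reaches from about 0.3 to 0.75 m from the base axis. Payload 8.5 kg.
Tool frame: the origin (TCP) lies between the finger pads; the fingertips stand env.finger_overhang ahead of it and the grasp point (between the pads) lies 2 mm behind it (env.finger_overhang is the distance from the TCP to the fingertips, in m); z points along the fingers, y is the line along which they close (so a half turn about z gives the same grasp; the last joint's range is limited). The gripper opens to 85 mm and grips with 20 to 120 N. Pads are 22 mm wide; open, the fingers measure 114 mm over their backs; the gripper's body (76 mm by 85 mm) begins 54 mm behind the grasp point. The pads swing forward as they close: fully open they stand 13 mm farther back than shut.
Start: joints at [56.419, 21.807, 74.336, -0, 83.858, -12.336], TCP at [0.199, 0.513, 0.248] pointing down, gripper open.
Joint ranges: [-178.18, 178.18], [-50.72, 133.34], [12.68, 142.11], [-81.47, 261.47], [9.98, 163.14], [-165.26, 165.26]. Speed limits (degrees/s): [136.94, 136.94, 180, 180, 180, 180].

### API

Orientations are given as a 3x3 rotation matrix whose columns are the frame's x, y, z axes.
In Python, from rig import env gives the robot as it stands. The module is installed in compiled form; this text tells all that it offers.
- The arm moves only by the tool jog_arm, never from a script. Its arguments are lists of equal length, an entry for each row: "hand": the finger opening in m, from 0 to 0.0854; "travel": the shift along the world's x, y, z in m, a list of three; "yaw": the turn about the world's z in rad. A call has exactly 5 rows; each row shifts and turns the commanded pose from where the row before left it; what a row does not reach is not made up. A row lasts 1/8 s, in which the tool goes at most 62.5 mm and 10.7 degrees, less where a joint would pass 70% of its speed; a pose out of reach is approached as far as the arm can. A call is refused whole if a number of a shift passes 0.0625 or a number of a turn 0.188, either way. A call with a gripper value outside its range is refused whole. The fingers move at their own pace and stop on an object; "grip_force" is the grip in N (left out, the last holds). Time passes only in rows, so rows that do not move let the fingers close, or fill a call up. It gives the time, the measured TCP pose, the force, the opening and the grip force at its end, in the units of the state.
- env.observe(): the state, without advancing time (a new reading comes with each control period).
- env.get_image(name): name is "scene" or "top" or "wrist"; returns the picture (420x560x3 uint8, red, green, blue); there is no depth.
- env.calibration(name): a dict with "fx", "fy", "cx", "cy" (pixels), "position" and "rotation" of the camera in the world; the wrist camera has in their place "hand_eye" (4x4, takes a point from camera to tool coordinates, whose origin is the TCP and whose axes are the flange's). Camera axes: x right, y down, z forward; pixel columns grow to the right and rows downward; lengths in m; the calibration is good to about 2 mm. A picture is of the moment at which its call begins: read the wrist's pose just before it. calibration takes no time and is no camera call.
- env.close_job(): hands the job in; it is judged then, once.
The state is a dict: "time_s": time; "q": joint angles; "qvel": joint speeds; "joint_efforts": joint torques, N m; "position": TCP position; "tool_rot": TCP orientation; "ft_force": force on the tool from outside, world axes, zero at the start; "wrist_torque": the same for the moment, N m; "grip_width": finger opening in m; "gripper_force": force on a finger pad.
Only numpy, scipy, OpenCV 4.12 (cv2) and the standard library are available. Lean on these libraries where they do the work, as an engineer would, in place of code of your own. Each camera call takes 0.05 s, during which the arm holds its last target. There are 200 camera calls.

## Working session

There is one attempt and no reset: what is moved stays moved. The work goes in short steps, Python scripts to look and compute and a tool call to move; the robot and the scene stay as the last step left them, time stands still between calls to the robot, and variables do not carry over. Pictures are saved under pics/ and viewed, at most 10 in all, crops included, and the job is handed in when it is done.

Besides the shell and the picture viewer there is one more tool, called after ">>>" as name(argument=value, ...) on one line, values as JSON. jog_arm: Moves the arm, as the interface text tells. Its arguments: {"type":"object","properties":{"hand":{"type":"array"},"travel":{"type":"array"},"yaw":{"type":"array"},"grip_force":{"type":"number"}},"required":["hand","travel","yaw"]}

```bash
mkdir -p pics
python3 - <<'E'
from rig import env
import cv2,numpy as np
np.set_printoptions(precision=4,suppress=True)
s=env.observe();print(s['time_s'],s['position'],s['tool_rot'],s['grip_width'],s['ft_force'],env.finger_overhang)
for n in("scene","top","wrist"):
    cv2.imwrite(f"pics/{n}0.png",env.get_image(n)[:,:,::-1]);print(n,env.calibration(n))
E
```

```text
0.0 [0.1991 0.5124 0.2477] [[-0.932   0.3624 -0.0008]
 [ 0.3624  0.932  -0.0012]
 [ 0.0003 -0.0015 -1.    ]] 0.08552377040850906 [-0.2725  0.8593 -0.2246] 0.017
scene {'fx': 387.7912920885744, 'fy': 387.7912920885744, 'cx': 289.70543479000423, 'cy': 204.59486293393064, 'position': array([ 1.1642, -0.3884,  1.0422]), 'rotation': array([[ 0.5607,  0.6515, -0.511 ],
       [ 0.828 , -0.4342,  0.3548],
       [ 0.0093, -0.6221, -0.7829]])}
top {'fx': 544.8341105764327, 'fy': 544.8341105764327, 'cx': 281.1419602507233, 'cy': 207.92109612038513, 'position': array([0.3984, 0.0261, 1.4559]), 'rotation': array([[ 0.0112, -0.9911,  0.1328],
       [-0.9999, -0.0112,  0.001 ],
       [ 0.0005, -0.1328, -0.9911]])}
wrist {'fx': 316.37485005704133, 'fy': 316.37485005704133, 'cx': 282.58221338929053, 'cy': 209.0374054188098, 'hand_eye': array([[-0.001 , -0.9443, -0.329 ,  0.0845],
       [ 1.    , -0.001 , -0.0004,  0.0009],
       [ 0.0001, -0.329 ,  0.9443, -0.1255],
       [ 0.    ,  0.    ,  0.    ,  1.    ]])}
```

View pics/top0.png

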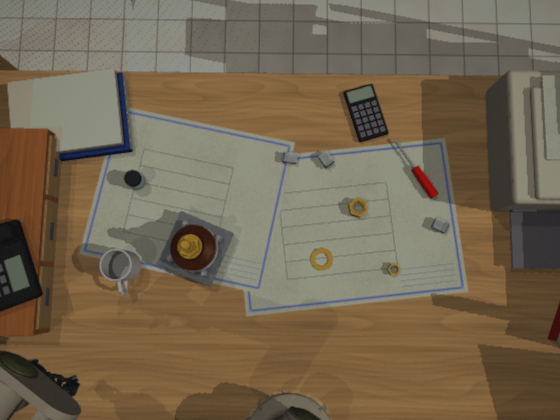

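View pics/scene0.png

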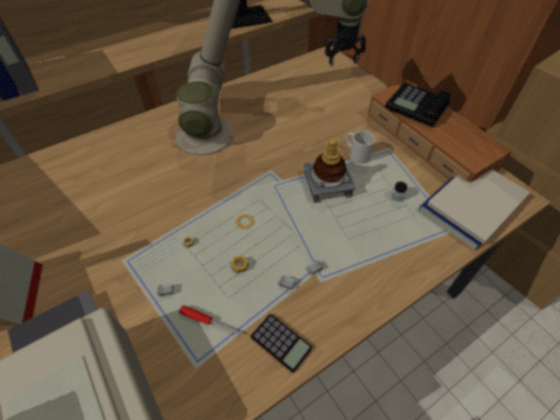

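The top view shows the big nut at (358,207), small nut (393,269), washer (320,259), and bushing with stud near (190,243). In the scene view the nut is at (240,264) and the stud top near (332,143).

```bash
cat > h.py <<'E'
from rig import env
import cv2,numpy as np
np.set_printoptions(precision=4,suppress=True)
def cam(n):
    c=env.calibration(n)
    if 'hand_eye' in c:
        s=env.observe();H=c['hand_eye'];R=np.array(s['tool_rot'])
        return c,R@H[:3,:3],np.array(s['position'])+R@H[:3,3]
    return c,c['rotation'],c['position']
def plane(cm,uv,z):
    c,R,p=cm;uv=np.atleast_2d(uv).astype(float)
    d=np.c_[(uv[:,0]-c['cx'])/c['fx'],(uv[:,1]-c['cy'])/c['fy'],np.ones(len(uv))]@R.T
    return p+d*((z-p[2])/d[:,2])[:,None]
def brass(im,lo=(15,110,70),hi=(32,255,255)):
    m=cv2.inRange(cv2.cvtColor(im,cv2.COLOR_RGB2HSV),lo,hi)
    return m
def blobs(m,amin=30):
    cs,_=cv2.findContours(m,cv2.RETR_EXTERNAL,cv2.CHAIN_APPROX_NONE)
    return [c for c in cs if cv2.contourArea(c)>amin]
E
python3 - <<'E'
from h import *
for n,z in(("top",.012),("scene",.012)):
    im=cv2.imread(f"pics/{n}0.png")[:,:,::-1];cm=cam(n);m=brass(im)
    for c in blobs(m):
        (u,v),r=cv2.minEnclosingCircle(c)
        if 100<u<420 and 100<v<300:print(n,u,v,r,cv2.contourArea(c),plane(cm,(u,v),z)[0],plane(cm,(u,v),.212)[0])
    cr=[im[215:275,150:235],im[120:180,300:370]][n=="scene"]
    cv2.imwrite(f"pics/{n}c.png",cv2.resize(cr[:,:,::-1],None,fx=8,fy=8)[:600,:800])
a=cv2.imread("pics/topc.png");b=cv2.imread("pics/scenec.png")
h=480;o=np.hstack([cv2.resize(a,(400,282)),cv2.resize(b,(350,300))[:282]]);cv2.imwrite("pics/cc.png",o)
E
```

```text
top 393.1538391113281 268.8846130371094 6.21720552444458 96.5 [ 0.4331 -0.2694  0.012 ] [ 0.4283 -0.2285  0.212 ]
top 321.04046630859375 258.6812438964844 11.06155014038086 348.5 [ 0.4578 -0.0794  0.012 ] [ 0.4496 -0.0647  0.212 ]
top 189.02777099609375 245.97222900390625 12.767314910888672 465.0 [0.4874 0.2704 0.012 ] [0.4751 0.2365 0.212 ]
top 357.5833435058594 207.1041717529297 9.605708122253418 235.0 [ 0.5964 -0.1769  0.012 ] [ 0.5689 -0.1488  0.212 ]
top 291.2776184082031 289.0840759277344 297.579345703125 96828.0 [ 0.3775 -0.0014  0.012 ] [0.3804 0.0024 0.212 ]
scene 239.62069702148438 264.0172424316406 8.40202522277832 181.0 [ 0.5977 -0.176   0.012 ] [ 0.7077 -0.2172  0.212 ]
scene 188.27777099609375 241.5 4.954839706420898 56.0 [ 0.4376 -0.2701  0.012 ] [ 0.5787 -0.2931  0.212 ]
scene 244.125 220.5 8.262401580810547 154.5 [ 0.464  -0.0834  0.012 ] [ 0.5999 -0.1426  0.212 ]
scene 281.019287109375 150.90032958984375 295.7265625 76578.0 [0.257  0.1975 0.012 ] [0.4331 0.0838 0.212 ]
```

View pics/cc.png

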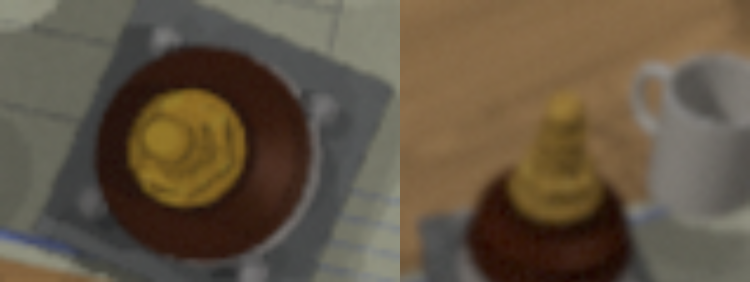

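Nut about (0.597,-0.177). The stud end in the top crop is at image pixel (185.7,244), giving about (0.479,0.24). I'll look at the stud from near on the way over.

>>> jog_arm(hand=[0.085,0.085,0.085,0.085,0.085], travel=[[0.03,-0.03,0.03],[0.035,-0.034,0.025],[0.035,-0.034,0.02],[0.04,-0.038,0.015],[0.04,-0.038,0]], yaw=[0,0,0,0,0])

```text
time_s: 0.78
position: [0.3805, 0.3374, 0.3394]
tool_rot: [[-0.932, 0.362, 0.002], [0.362, 0.932, 0.001], [-0.001, 0.002, -1.0]]
ft_force: [-0.0, 0.8, -1.0]
grip_width: 0.0849
gripper_force: 0.0
```

>>> jog_arm(hand=[0.085,0.085,0.085,0.085,0.085], travel=[[0.04,-0.038,0],[0.04,-0.038,0],[0.02,-0.02,0],[0,0,0],[0,0,0]], yaw=[0,0,0,0,0])

```text
time_s: 1.4
position: [0.4787, 0.2431, 0.3383]
tool_rot: [[-0.932, 0.362, -0.0], [0.362, 0.932, 0.0], [0.0, -0.0, -1.0]]
ft_force: [-0.0, 0.5, -0.1]
grip_width: 0.085
gripper_force: 0.0
```

Run:
```python
from h import *
cm=cam('wrist');im=env.get_image('wrist');cv2.imwrite("pics/w1.png",im[:,:,::-1])
s=env.observe();print(s['time_s'],s['position'],s['q'],s['ft_force'])
```

```text
1.45 [0.4785 0.2434 0.3384] [ 14.3072  17.7433  65.7765   0.0112  96.4859 -54.5114] [-0.3524  0.7272 -0.1083]
```

View pics/w1.png

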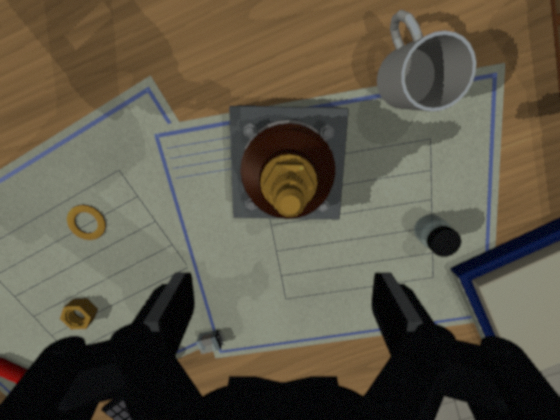

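The wrist view shows the stud with its end face near (290,203), the big nut at (79,313), the washer at (87,222), mug and ink bottle right.

Run:
```python
from h import *
cm=cam('wrist');print(plane(cm,[(290,203)],.212),plane(cm,[(79,313)],.012))
ct=cam('top');print(plane(ct,[(185.7,244.1)],.212))
im=cv2.imread("pics/w1.png");cr=im[150:225,250:330];a=cv2.resize(cr,None,fx=5,fy=5,interpolation=cv2.INTER_CUBIC)
im=cv2.imread("pics/top0.png");cr=im[228:268,165:208];b=cv2.resize(cr,None,fx=9,fy=9,interpolation=cv2.INTER_CUBIC)
a=np.clip(a*1.7,0,255).astype('u1');b=np.clip(b*1.7,0,255).astype('u1')
o=np.zeros((375,400+387,3),'u1');o[:,:400]=a;o[:360,400:]=b;cv2.imwrite("pics/w1c.png",o)
```

```text
[[0.4791 0.2506 0.212 ]] [[ 0.596  -0.1745  0.012 ]]
[[0.4793 0.2443 0.212 ]]
```

View pics/w1c.png

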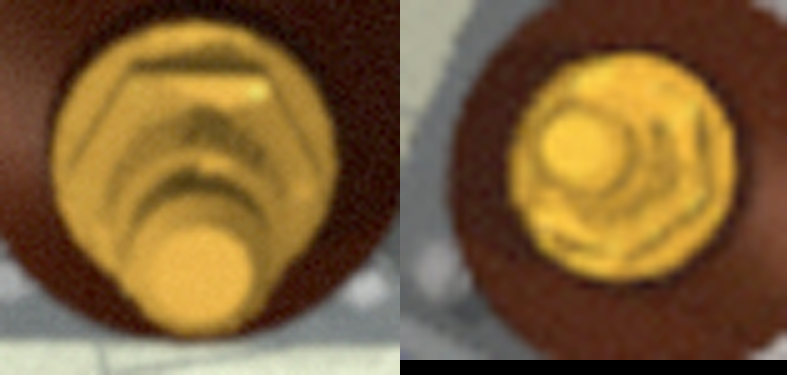

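Run:
```python
from h import *
cm=cam('wrist');print(plane(cm,[(288.9,204.6)],.212))
ct=cam('top');print(plane(ct,[(184.7,243.6)],.212))
cs=cam('scene');print(plane(cs,[(332,141)],.212)) # rough
```

```text
[[0.4801 0.2493 0.212 ]]
[[0.4804 0.2466 0.212 ]]
[[0.4844 0.2421 0.212 ]]
```

>>> jog_arm(hand=[0.085,0.085,0.085,0.085,0.085], travel=[[0.008,-0.06,0],[0.018,-0.058,0],[0.018,-0.058,0],[0.018,-0.058,0],[0.018,-0.058,0]], yaw=[0,0,0,0,0])

```text
time_s: 2.08
position: [0.5594, -0.05, 0.3387]
tool_rot: [[-0.933, 0.361, 0.001], [0.361, 0.933, 0.0], [-0.001, 0.0, -1.0]]
ft_force: [0.9, 1.6, -0.3]
grip_width: 0.0849
gripper_force: 0.0
```

>>> jog_arm(hand=[0.085,0.085,0.085,0.085,0.085], travel=[[0.018,-0.055,-0.02],[0.015,-0.04,-0.045],[0.005,-0.03,-0.05],[0,-0.001,-0.05],[0,0,-0.023]], yaw=[0,0,0,0,0])

```text
time_s: 2.7
position: [0.5965, -0.1741, 0.1475]
tool_rot: [[-0.932, 0.362, -0.004], [0.362, 0.932, 0.002], [0.004, 0.001, -1.0]]
ft_force: [0.6, 0.1, 0.4]
grip_width: 0.0854
gripper_force: 0.0
```

>>> jog_arm(hand=[0.085,0.085,0.085,0.085,0.085], travel=[[0,0,0],[0,0,0],[0,0,0],[0,0,0],[0,0,0]], yaw=[0,0,0,0,0])

```text
time_s: 3.32
position: [0.5974, -0.1754, 0.1507]
tool_rot: [[-0.932, 0.362, 0.001], [0.362, 0.932, -0.0], [-0.001, -0.0, -1.0]]
ft_force: [-0.2, 0.1, 0.1]
grip_width: 0.0854
gripper_force: 0.0
```

Run:
```python
from h import *
cm=cam('wrist');im=env.get_image('wrist');cv2.imwrite("pics/w2.png",im[:,:,::-1])
s=env.observe();print(s['time_s'],s['position'],s['q'])
m=brass(im)
for c in blobs(m,300):
    M=cv2.moments(c);(u,v)=M['m10']/M['m00'],M['m01']/M['m00'];print(u,v,cv2.contourArea(c),plane(cm,(u,v),.024)[0])
```

```text
3.375 [ 0.5973 -0.1754  0.1506] [-27.2446  33.5553  70.7749  -0.0016  75.6478 -96.001 ]
453.72107674684986 410.1337342497136 582.0 [ 0.8836 -0.0869  0.024 ]
339.8813486193294 354.6380054240631 2704.0 [ 0.7663 -0.1786  0.024 ]
505.0510081391047 320.62412134665186 7208.0 [ 0.7847 -0.0178  0.024 ]
24.408429917089897 311.5520250032556 3839.5 [ 0.6079 -0.4425  0.024 ]
281.65769013288093 202.77989821882952 2358.0 [ 0.5954 -0.1747  0.024 ]
84.51405761888233 49.98669443480273 1440.5 [ 0.4365 -0.2645  0.024 ]
333.8450158993502 13.963362366929351 1205.5 [ 0.4801 -0.0907  0.024 ]
```

View pics/w2.png

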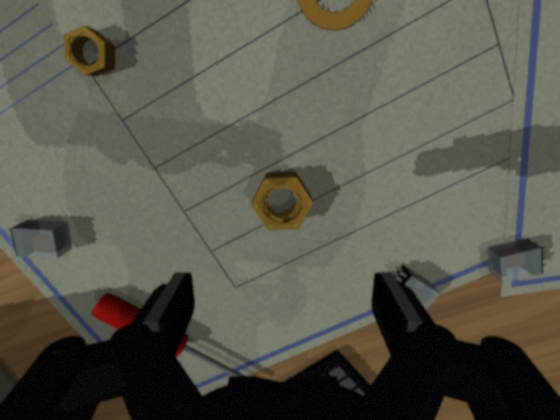

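The nut is at (282,201) with its corners left and right (flats face up and down in the image); I'll crop for centre and angle.

Run:
```python
from h import *
im=cv2.imread("pics/w2.png");cr=im[160:240,240:330]
a=np.clip(cv2.resize(cr,None,fx=7,fy=7,interpolation=cv2.INTER_CUBIC)*1.8,0,255).astype('u1');cv2.imwrite("pics/w2c.png",a)
m=brass(im[:,:,::-1].copy())
c=[c for c in blobs(m,300) if abs(cv2.moments(c)['m10']/cv2.moments(c)['m00']-282)<5][0]
h=cv2.convexHull(c);print(cv2.approxPolyDP(h,4,True)[:,0])
```

```text
[[296 177]
 [312 201]
 [298 227]
 [269 229]
 [252 206]
 [263 179]]
```

View pics/w2c.png

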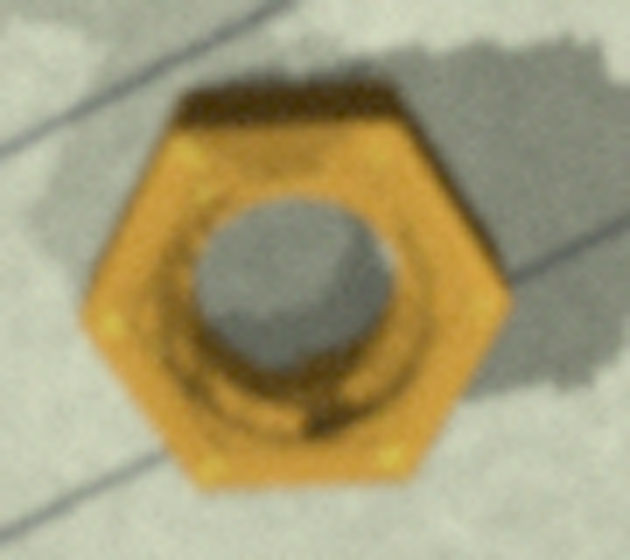

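The crop shows the top face's corners at (82,315),(203,490),(410,483),(512,297),(407,118),(178,128) in 7x pixels.

Run:
```python
from h import *
cm=cam('wrist')
p=np.array([(82,315),(203,490),(410,483),(512,297),(407,118),(178,128)])/7-.43+(240,160)
P=plane(cm,p,.024)[:,:2];c=P.mean(0);d=P-c;r=np.hypot(*d.T);a=np.degrees(np.arctan2(d[:,1],d[:,0]))
print(c,r,a); m=np.degrees(np.angle(np.exp(6j*np.radians(a)).mean()))/6
print("corner mod60",m,"flat normal",m+30); print(env.observe()['position'])
```

```text
[ 0.5962 -0.1745] [0.026  0.0263 0.0264 0.0256 0.0265 0.0262] [-109.5241  -47.9241    9.9193   71.9815  130.3173 -168.9243]
corner mod60 10.9740270126464 flat normal 40.9740270126464
[ 0.5973 -0.1754  0.1506]
```

>>> jog_arm(hand=[0.085,0.085,0.085,0.085,0.085], travel=[[-0.001,0,-0.04],[0,0,-0.035],[0,0,-0.03],[0,0,-0.02],[0,0,-0.004]], yaw=[-0.165,-0.16,-0.16,0,0])

```text
time_s: 4.0
position: [0.5958, -0.1752, 0.0202]
tool_rot: [[-0.656, 0.755, -0.002], [0.755, 0.656, 0.001], [0.002, -0.001, -1.0]]
ft_force: [-0.4, -0.3, 0.3]
grip_width: 0.0851
gripper_force: 0.0
```

>>> jog_arm(hand=[0.05,0.05,0.04,0.04,0.04], travel=[[0,0,0],[0,0,0],[0,0,0],[0,0,0],[0,0,0]], yaw=[0,0,0,0,0], grip_force=25)

```text
time_s: 4.62
position: [0.5967, -0.1756, 0.0225]
tool_rot: [[-0.656, 0.755, 0.002], [0.755, 0.656, -0.001], [-0.002, 0.001, -1.0]]
ft_force: [-1.5, 0.1, 5.8]
grip_width: 0.0453
gripper_force: 26.8
```

>>> jog_arm(hand=[0.04,0.04,0.065,0.07,0.07], travel=[[0,0,0],[0,0,0],[0,0,0],[0,0,0],[0,0,0]], yaw=[0,0,0,0,0])

```text
time_s: 5.25
position: [0.5962, -0.1753, 0.0212]
tool_rot: [[-0.656, 0.755, -0.0], [0.755, 0.656, 0.0], [0.0, -0.0, -1.0]]
ft_force: [0.6, 0.2, 1.0]
grip_width: 0.07
gripper_force: 0.0
```

>>> jog_arm(hand=[0.07,0.07,0.07,0.07,0.07], travel=[[0,0,0.002],[0,0,0],[0,0,0],[0,0,0],[0,0,0]], yaw=[-0.18,-0.18,-0.18,-0.18,-0.18])

```text
time_s: 5.88
position: [0.5962, -0.1754, 0.0232]
tool_rot: [[0.19, 0.982, -0.0], [0.982, -0.19, 0.0], [0.0, -0.0, -1.0]]
ft_force: [0.1, -1.1, -1.0]
grip_width: 0.0698
gripper_force: 0.0
```

>>> jog_arm(hand=[0.07,0.07,0.05,0.04,0.04], travel=[[0,0,0],[0,0,0],[0,0,0],[0,0,0],[0,0,0]], yaw=[-0.147,0,0,0,0])

```text
time_s: 6.5
position: [0.5964, -0.1754, 0.0234]
tool_rot: [[0.325, 0.946, 0.0], [0.946, -0.325, -0.0], [-0.0, 0.0, -1.0]]
ft_force: [0.2, -0.5, 1.3]
grip_width: 0.0451
gripper_force: 27.1
```

>>> jog_arm(hand=[0.04,0.04,0.04,0.075,0.085], travel=[[0,0,0],[0,0,0],[0,0,0],[0,0,0],[0,0,0]], yaw=[0,0,0,0,0])

```text
time_s: 7.12
position: [0.5961, -0.1753, 0.0231]
tool_rot: [[0.326, 0.945, -0.001], [0.945, -0.326, 0.0], [0.0, -0.001, -1.0]]
ft_force: [-0.4, 0.7, 0.1]
grip_width: 0.0794
gripper_force: 0.0
```

>>> jog_arm(hand=[0.085,0.085,0.085,0.085,0.085], travel=[[0,0,0.04],[0,0,0.04],[0,0,0.047],[0,0,0],[0,0,0]], yaw=[0,0,0,0,0])

```text
time_s: 7.75
position: [0.5959, -0.1752, 0.1496]
tool_rot: [[0.326, 0.945, -0.001], [0.945, -0.326, 0.001], [0.0, -0.001, -1.0]]
ft_force: [-0.9, 0.3, 0.2]
grip_width: 0.085
gripper_force: 0.0
```

Run:
```python
from h import *
cm=cam('wrist');im=env.get_image('wrist');cv2.imwrite("pics/w3.png",im[:,:,::-1])
s=env.observe();print(s['time_s'],s['position'],s['q'],s['tool_rot'])
m=brass(im)
for c in blobs(m,800):
    h=cv2.convexHull(c);x,y,w,hh=cv2.boundingRect(h)
    if abs(x+w/2-282)<30 and 150<y<230:print(cv2.approxPolyDP(h,3,True)[:,0])
cr=im[160:240,240:330,::-1]
cv2.imwrite("pics/w3c.png",np.clip(cv2.resize(cr,None,fx=7,fy=7,interpolation=cv2.INTER_CUBIC)*1.8,0,255).astype('u1'))
```

```text
7.8 [ 0.5957 -0.1751  0.1491] [-27.2882  33.5512  71.0607  -0.0015  75.5263  -8.2639] [[ 0.326   0.9454 -0.0022]
 [ 0.9454 -0.326   0.0011]
 [ 0.0003 -0.0024 -1.    ]]
[[285 176]
 [310 190]
 [310 217]
 [282 233]
 [257 219]
 [256 192]]
```

View pics/w3c.png

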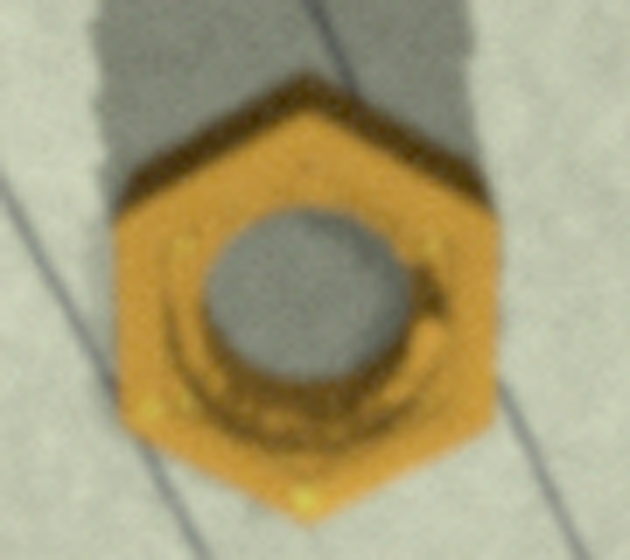

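The nut is now square to the tool: flats left/right, top-face corners at (308,103),(495,213),(493,420),(308,522),(118,410),(115,215) in 7x pixels.

Run:
```python
from h import *
c=env.calibration('wrist');H=c['hand_eye']
def tool(uv,h): # intersect with plane at tool z=h
    uv=np.atleast_2d(uv).astype(float)
    d=np.c_[(uv[:,0]-c['cx'])/c['fx'],(uv[:,1]-c['cy'])/c['fy'],np.ones(len(uv))]@H[:3,:3].T
    return (H[:3,3]+d*((h-H[2,3])/d[:,2])[:,None])[:,:2]
f=lambda a:np.array(a)/7-.43+(240,160)
n3=tool(f([(308,103),(495,213),(493,420),(308,522),(118,410),(115,215)]),.1491-.024).mean(0)
n2=tool(f([(82,315),(203,490),(410,483),(512,297),(407,118),(178,128)]),.1506-.024).mean(0)
s=tool([(288.9,204.6)],.3384-.212)[0]
print(n3,n2,s)
R=np.array([[-.932,.3624],[.3624,.932]])
print("stud",np.array([.4785,.2434])+R@(s-n3))
```

```text
[0.0022 0.0011] [0.0028 0.0001] [0.002  0.0057]
stud [0.4804 0.2477]
```

>>> jog_arm(hand=[0.085,0.085,0.085,0.085,0.085], travel=[[0,0,-0.03],[0,0,-0.03],[0,0,-0.03],[0,0,-0.025],[0,0,-0.0115]], yaw=[-0.175,-0.175,-0.175,-0.175,-0.175])

```text
time_s: 8.43
position: [0.595, -0.1748, 0.0208]
tool_rot: [[0.937, 0.35, -0.004], [0.35, -0.937, 0.002], [-0.003, -0.004, -1.0]]
ft_force: [-0.6, -0.6, -0.2]
grip_width: 0.0852
gripper_force: 0.0
```

>>> jog_arm(hand=[0.07,0.07,0.05,0.04,0.04], travel=[[0,0,0],[0,0,0],[0,0,0],[0,0,0],[0,0,0]], yaw=[-0.172,0,0,0,0], grip_force=30)

```text
time_s: 9.05
position: [0.5962, -0.1754, 0.0237]
tool_rot: [[0.981, 0.192, -0.0], [0.192, -0.981, 0.0], [-0.0, -0.0, -1.0]]
ft_force: [0.6, -0.2, -1.0]
grip_width: 0.0456
gripper_force: 32.2
```

>>> jog_arm(hand=[0.04,0.04,0.04,0.04,0.04], travel=[[0,0,0],[0,0,0],[0,0,0],[0,0,0],[0,0,0]], yaw=[0,0,0,0,0], grip_force=60)

```text
time_s: 9.68
position: [0.5963, -0.1754, 0.0239]
tool_rot: [[0.982, 0.191, 0.0], [0.191, -0.982, -0.0], [0.0, 0.0, -1.0]]
ft_force: [-0.6, 0.0, 2.1]
grip_width: 0.0445
gripper_force: 62.0
```

>>> jog_arm(hand=[0.04,0.04,0.04,0.04,0.04], travel=[[0,0,0.03],[0,0,0.05],[-0.013,0.04,0.04],[-0.013,0.04,0.04],[-0.013,0.04,0.04]], yaw=[0,0,0,0,0])

```text
time_s: 10.3
position: [0.5565, -0.0542, 0.2246]
tool_rot: [[0.982, 0.19, -0.001], [0.19, -0.982, 0.0], [-0.001, -0.001, -1.0]]
ft_force: [0.6, -0.0, -2.0]
grip_width: 0.0442
gripper_force: 62.3
```

>>> jog_arm(hand=[0.04,0.04,0.04,0.04,0.04], travel=[[-0.013,0.05,0.02],[-0.013,0.05,0.02],[-0.013,0.05,0.02],[-0.013,0.05,0.02],[-0.013,0.05,0]], yaw=[0,0,0,0,0])

```text
time_s: 10.92
position: [0.4919, 0.1962, 0.3049]
tool_rot: [[0.982, 0.19, 0.002], [0.19, -0.982, 0.0], [0.002, 0.0, -1.0]]
ft_force: [-0.2, 0.8, -3.4]
grip_width: 0.0446
gripper_force: 62.4
```

>>> jog_arm(hand=[0.04,0.04,0.04,0.04,0.04], travel=[[-0.008,0.035,0],[-0.0037,0.0179,0],[0,0,-0.02],[0,0,-0.02],[0,0,0]], yaw=[0,0,0,0,0])

```text
time_s: 11.55
position: [0.4803, 0.2469, 0.2624]
tool_rot: [[0.982, 0.19, -0.004], [0.19, -0.982, -0.001], [-0.004, 0.0, -1.0]]
ft_force: [0.0, -0.1, -2.2]
grip_width: 0.045
gripper_force: 62.2
```

Run:
```python
from h import *
im=env.get_image('wrist');cv2.imwrite("pics/w4.png",im[:,:,::-1])
s=env.observe();print(s['time_s'],s['position'],s['q'],s['ft_force'],s['wrist_torque'])
```

```text
11.6 [0.4808 0.2471 0.2636] [14.6467 20.2733 74.1579 -0.0077 85.6369 93.6972] [-0.0046 -0.5537 -1.5788] [-0.0049  0.0035 -0.0429]
```

View pics/w4.png

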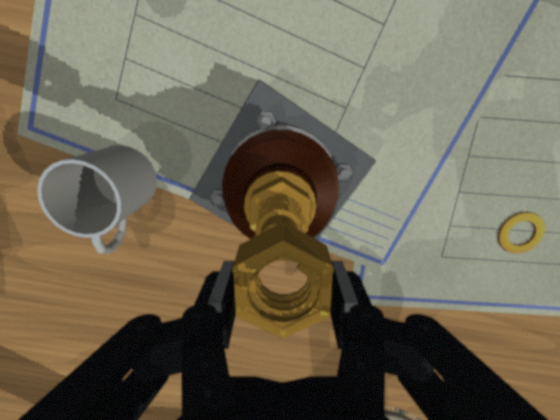

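The nut sits between the pads (centre near (283,285)), and the stud shows behind it at (280,205); centred laterally. Descending in small steps watching force.

>>> jog_arm(hand=[0.04,0.04,0.04,0.04,0.04], travel=[[0,0,-0.015],[0,0,-0.01],[0,0,-0.004],[0,0,-0.003],[0,0,0]], yaw=[0,0,0,0,0])

```text
time_s: 12.22
position: [0.4807, 0.2475, 0.232]
tool_rot: [[0.982, 0.191, 0.0], [0.191, -0.982, 0.0], [0.0, -0.0, -1.0]]
ft_force: [0.4, 0.8, -1.6]
grip_width: 0.0444
gripper_force: 62.3
```

```bash
cat > o.py <<'E'
from h import *
for i in range(3): env.get_image('top')
s=env.observe();print(s['time_s'],s['position'],"under",s['position'][2]-.0238-.212,s['q'][5],s['ft_force'],s['wrist_torque'])
E
python3 o.py
```

```text
12.375 [0.4807 0.2475 0.2321] under -0.003670050849280043 93.7074169617593 [-0.3706  0.1418 -2.6015] [-0.043  -0.02    0.0518]
```

Free so far. On down, over the pilot.

>>> jog_arm(hand=[0.04,0.04,0.04,0.04,0.04], travel=[[0,0,-0.001],[0,0,-0.001],[0,0,-0.001],[0,0,-0.001],[0,0,0]], yaw=[0,0,0,0,0])

```text
time_s: 13.0
position: [0.4806, 0.2475, 0.2277]
tool_rot: [[0.982, 0.191, -0.0], [0.191, -0.982, 0.0], [-0.0, -0.0, -1.0]]
ft_force: [-0.0, -0.2, -2.5]
grip_width: 0.0447
gripper_force: 62.3
```

>>> jog_arm(hand=[0.04,0.04,0.04,0.04,0.04], travel=[[0,0,-0.002],[0,0,-0.001],[0,0,-0.001],[0,0,-0.001],[0,0,0]], yaw=[0,0,0,0,0])

```text
time_s: 13.62
position: [0.4803, 0.2484, 0.2233]
tool_rot: [[0.982, 0.191, 0.0], [0.191, -0.982, 0.002], [0.001, -0.002, -1.0]]
ft_force: [-2.0, 4.0, 0.4]
grip_width: 0.0446
gripper_force: 62.6
```

>>> jog_arm(hand=[0.04,0.04,0.04,0.04,0.04], travel=[[-0.0005,0.0012,0],[0,0,0],[0,0,0],[0,0,-0.001],[0,0,0]], yaw=[0,0,0,0,0])

```text
time_s: 14.25
position: [0.48, 0.2486, 0.2216]
tool_rot: [[0.982, 0.191, -0.0], [0.191, -0.982, -0.0], [-0.0, 0.0, -1.0]]
ft_force: [-1.2, 0.9, -2.9]
grip_width: 0.0443
gripper_force: 62.4
```

```bash
python3 o.py
```

```text
14.4 [0.4801 0.2487 0.2217] under -0.014097229670885031 93.84602950134449 [-1.6654  0.7698 -2.2513] [0.175  0.1096 0.0288]
```

>>> jog_arm(hand=[0.04,0.04,0.04,0.04,0.04], travel=[[-0.0005,0.0002,-0.001],[0,0,-0.001],[0,0,-0.001],[0,0,-0.001],[0,0,-0.001]], yaw=[0,0,0,0,0])

```text
time_s: 15.02
position: [0.4796, 0.2489, 0.2167]
tool_rot: [[0.982, 0.191, 0.0], [0.191, -0.982, -0.0], [0.0, 0.0, -1.0]]
ft_force: [0.1, -0.2, -3.1]
grip_width: 0.0445
gripper_force: 62.3
```

>>> jog_arm(hand=[0.04,0.04,0.04,0.04,0.04], travel=[[0,0,-0.001],[0,0,-0.0005],[0,0,-0.0005],[0,0,-0.0005],[0,0,0]], yaw=[0,0,0,0,0])

```text
time_s: 15.65
position: [0.4796, 0.2489, 0.2143]
tool_rot: [[0.982, 0.191, -0.0], [0.191, -0.982, -0.0], [-0.0, 0.0, -1.0]]
ft_force: [0.3, -0.7, -2.2]
grip_width: 0.0444
gripper_force: 62.3
```

>>> jog_arm(hand=[0.04,0.04,0.04,0.04,0.04], travel=[[0,0,-0.0005],[0,0,-0.0005],[0,0,-0.0005],[0,0,0],[0,0,0]], yaw=[0,0,0,0,0])

```text
time_s: 16.27
position: [0.4796, 0.2489, 0.2128]
tool_rot: [[0.982, 0.191, 0.0], [0.191, -0.982, 0.0], [0.0, -0.0, -1.0]]
ft_force: [0.3, 0.1, -1.9]
grip_width: 0.0447
gripper_force: 62.3
```

>>> jog_arm(hand=[0.04,0.04,0.04,0.04,0.04], travel=[[0,0,-0.0005],[0,0,-0.0005],[0,0,-0.0005],[0,0,0],[0,0,0]], yaw=[0,0,0,0,0])

```text
time_s: 16.9
position: [0.4796, 0.2489, 0.2118]
tool_rot: [[0.982, 0.191, 0.001], [0.191, -0.982, 0.0], [0.001, -0.0, -1.0]]
ft_force: [-1.8, -1.6, 4.9]
grip_width: 0.0446
gripper_force: 63.1
```

Contact at about 24 mm below the stud end (7 N), so the drop is roughly 2.8–3 rad anticlockwise. Backing off while rising 1 mm/rad.

>>> jog_arm(hand=[0.04,0.04,0.04,0.04,0.04], travel=[[0,0,0.00015],[0,0,0.00015],[0,0,0.00015],[0,0,0.00015],[0,0,0.00015]], yaw=[0.15,0.15,0.15,0.15,0.15])

```text
time_s: 17.52
position: [0.4802, 0.2493, 0.2124]
tool_rot: [[0.585, 0.811, 0.002], [0.811, -0.585, 0.001], [0.002, 0.001, -1.0]]
ft_force: [0.8, 2.5, 3.0]
grip_width: 0.0444
gripper_force: 62.9
```

>>> jog_arm(hand=[0.04,0.04,0.04,0.04,0.04], travel=[[0,0,0.00015],[0,0,0.00015],[0,0,0.00015],[0,0,0.00015],[0,0,0.00015]], yaw=[0.15,0.15,0.15,0.15,0.15])

```text
time_s: 18.15
position: [0.4803, 0.2493, 0.2131]
tool_rot: [[-0.125, 0.992, 0.002], [0.992, 0.125, 0.001], [0.001, 0.002, -1.0]]
ft_force: [2.3, 2.0, 2.2]
grip_width: 0.0447
gripper_force: 62.8
```

>>> jog_arm(hand=[0.04,0.04,0.04,0.04,0.04], travel=[[0.0004,0.0004,0.00015],[0,0,0.00015],[0,0,0.00015],[0,0,0.00015],[0,0,0.0001]], yaw=[0.15,0.15,0.15,0.15,0.12])

```text
time_s: 18.77
position: [0.4803, 0.2497, 0.2136]
tool_rot: [[-0.748, 0.664, 0.001], [0.664, 0.748, 0.001], [-0.0, 0.001, -1.0]]
ft_force: [0.2, 2.1, 1.3]
grip_width: 0.0448
gripper_force: 62.7
```

>>> jog_arm(hand=[0.04,0.04,0.04,0.04,0.04], travel=[[0,0,0],[0,0,0],[0,0,0],[0,0,0],[0,0,0]], yaw=[0,0,0,0,0])

```text
time_s: 19.4
position: [0.48, 0.2494, 0.2135]
tool_rot: [[-0.745, 0.667, 0.0], [0.667, 0.745, 0.0], [0.0, 0.0, -1.0]]
ft_force: [-0.8, 1.5, 3.3]
grip_width: 0.0444
gripper_force: 62.8
```

>>> jog_arm(hand=[0.04,0.04,0.04,0.04,0.04], travel=[[0,0.0002,0.00015],[0,0,0.00012],[0,0,0.00012],[0,0,0.00012],[0,0,0]], yaw=[0.13,0.13,0.13,0.13,0])

```text
time_s: 20.02
position: [0.4799, 0.2493, 0.2139]
tool_rot: [[-0.978, 0.21, -0.0], [0.21, 0.978, -0.001], [0.0, -0.001, -1.0]]
ft_force: [-0.5, -0.0, 3.4]
grip_width: 0.0447
gripper_force: 62.8
```

>>> jog_arm(hand=[0.04,0.04,0.04,0.04,0.04], travel=[[0,0,0],[0,0,0],[0,0,0],[0,0,0],[0,0,0]], yaw=[0,0,0,0,0])

```text
time_s: 20.65
position: [0.4799, 0.2494, 0.214]
tool_rot: [[-0.978, 0.208, -0.0], [0.208, 0.978, -0.0], [0.0, -0.0, -1.0]]
ft_force: [-3.0, -0.9, 2.1]
grip_width: 0.0444
gripper_force: 62.8
```

>>> jog_arm(hand=[0.04,0.04,0.04,0.04,0.04], travel=[[-0.0003,0,0.0001],[0,0,0.0001],[0,0,0.0001],[0,0,0],[0,0,0]], yaw=[0.12,0.12,0.12,0,0])

```text
time_s: 21.28
position: [0.4797, 0.2495, 0.2142]
tool_rot: [[-0.989, -0.147, -0.0], [-0.147, 0.989, -0.0], [0.0, -0.0, -1.0]]
ft_force: [-1.1, -0.8, -0.7]
grip_width: 0.0445
gripper_force: 62.6
```

>>> jog_arm(hand=[0.04,0.04,0.04,0.04,0.04], travel=[[0,0,0],[0,0,0],[0,0,0.0001],[0,0,0.0001],[0,0,0]], yaw=[0,0,0.12,0.12,0])

```text
time_s: 21.9
position: [0.4797, 0.2496, 0.2143]
tool_rot: [[-0.925, -0.379, -0.0], [-0.379, 0.925, 0.0], [0.0, 0.0, -1.0]]
ft_force: [-0.4, -0.4, -2.3]
grip_width: 0.0447
gripper_force: 62.3
```

>>> jog_arm(hand=[0.04,0.04,0.04,0.04,0.04], travel=[[0,0,-0.0004],[0,0,-0.0004],[0,0,-0.0004],[0,0,0],[0,0,0]], yaw=[0,0,0,0,0])

```text
time_s: 22.52
position: [0.4797, 0.2495, 0.2133]
tool_rot: [[-0.925, -0.38, 0.0], [-0.38, 0.925, 0.0], [-0.0, 0.0, -1.0]]
ft_force: [0.7, -0.8, -3.4]
grip_width: 0.0446
gripper_force: 62.3
```

>>> jog_arm(hand=[0.04,0.04,0.04,0.04,0.04], travel=[[0,0,-0.0005],[0,0,-0.0005],[0,0,-0.0005],[0,0,-0.0005],[0,0,0]], yaw=[0,0,0,0,0])

```text
time_s: 23.15
position: [0.4797, 0.2495, 0.2113]
tool_rot: [[-0.925, -0.38, -0.0], [-0.38, 0.925, -0.0], [0.0, -0.0, -1.0]]
ft_force: [0.8, 0.8, -1.4]
grip_width: 0.0443
gripper_force: 62.3
```

>>> jog_arm(hand=[0.04,0.04,0.04,0.04,0.04], travel=[[0,0,-0.0005],[0,0,-0.0005],[0,0,-0.0003],[0,0,0],[0,0,0]], yaw=[0,0,0,0,0])

```text
time_s: 23.78
position: [0.4797, 0.2495, 0.21]
tool_rot: [[-0.925, -0.38, 0.0], [-0.38, 0.925, 0.0], [-0.0, 0.0, -1.0]]
ft_force: [0.4, 0.9, -1.9]
grip_width: 0.0451
gripper_force: 62.3
```

>>> jog_arm(hand=[0.04,0.04,0.04,0.04,0.04], travel=[[0,0,-0.0004],[0,0,-0.0004],[0,0,-0.0003],[0,0,0],[0,0,0]], yaw=[0,0,0,0,0])

```text
time_s: 24.4
position: [0.4797, 0.2495, 0.2091]
tool_rot: [[-0.925, -0.38, 0.0], [-0.38, 0.925, 0.0], [-0.0, -0.0, -1.0]]
ft_force: [-1.9, -0.3, 1.5]
grip_width: 0.0444
gripper_force: 62.6
```

```bash
python3 o.py
```

```text
24.55 [0.4797 0.2495 0.2091] under -0.026656669339900713 -97.42937762872248 [-0.7331 -0.3863  2.0602] [-0.0718  0.1615 -0.0004]
```

Dropped in: light contact at 26.7 mm. Now clockwise half a turn, following 1 mm/rad.

>>> jog_arm(hand=[0.04,0.04,0.04,0.04,0.04], travel=[[0,0,-0.0001],[0,0,-0.00016],[0,0,-0.00016],[0,0,-0.00016],[0,0,-0.00016]], yaw=[-0.15,-0.165,-0.165,-0.165,-0.165])

```text
time_s: 25.18
position: [0.48, 0.2496, 0.2084]
tool_rot: [[-0.911, 0.413, 0.001], [0.413, 0.911, 0.0], [-0.001, 0.001, -1.0]]
ft_force: [-0.2, -0.9, 0.3]
grip_width: 0.0442
gripper_force: 62.7
```

>>> jog_arm(hand=[0.04,0.04,0.04,0.04,0.04], travel=[[0,0,-0.00016],[0,0,-0.00016],[0,0,-0.00016],[0,0,-0.00016],[0,0,-0.00016]], yaw=[-0.165,-0.165,-0.165,-0.165,-0.165])

```text
time_s: 25.8
position: [0.48, 0.2495, 0.2076]
tool_rot: [[-0.315, 0.949, 0.001], [0.949, 0.315, 0.0], [-0.0, 0.001, -1.0]]
ft_force: [-0.6, 0.4, 1.4]
grip_width: 0.0445
gripper_force: 62.7
```

>>> jog_arm(hand=[0.04,0.04,0.04,0.04,0.04], travel=[[0,0,-0.00016],[0,0,-0.00016],[0,0,-0.00016],[0,0,-0.00016],[0,0,-0.00016]], yaw=[-0.165,-0.165,-0.165,-0.165,-0.165])

```text
time_s: 26.42
position: [0.48, 0.2495, 0.2068]
tool_rot: [[0.483, 0.875, 0.001], [0.875, -0.483, 0.0], [0.001, 0.001, -1.0]]
ft_force: [0.0, -0.3, 2.3]
grip_width: 0.0446
gripper_force: 62.7
```

>>> jog_arm(hand=[0.04,0.04,0.04,0.04,0.04], travel=[[0,0,-0.00016],[0,0,-0.00016],[0,0,-0.00016],[0,0,-0.00016],[0,0,-0.00016]], yaw=[-0.165,-0.165,-0.165,-0.165,-0.165])

```text
time_s: 27.05
position: [0.48, 0.2495, 0.206]
tool_rot: [[0.971, 0.239, 0.001], [0.239, -0.971, 0.0], [0.001, 0.0, -1.0]]
ft_force: [-0.5, -0.3, 2.0]
grip_width: 0.0445
gripper_force: 62.7
```

```bash
python3 o.py
```

```text
27.2 [0.4799 0.2495 0.206 ] under -0.029783945886209445 90.63124159879479 [-0.9906 -0.0559  2.2769] [-0.0673 -0.0259 -0.0405]
```

>>> jog_arm(hand=[0.045,0.05,0.06,0.075,0.085], travel=[[0,0,0],[0,0,0],[0,0,0],[0,0,0],[0,0,0]], yaw=[0,0,0,0,0], grip_force=20)

```text
time_s: 27.82
position: [0.4797, 0.2495, 0.2058]
tool_rot: [[0.97, 0.244, -0.0], [0.244, -0.97, 0.0], [-0.0, -0.0, -1.0]]
ft_force: [-0.6, 0.4, 0.7]
grip_width: 0.0849
gripper_force: 0.0
```

>>> jog_arm(hand=[0.085,0.085,0.085,0.085,0.085], travel=[[0,0,0],[0,0,0.01],[0,0,0.03],[0,0,0.04],[0,0,0.045]], yaw=[0,0,0,0,0])

```text
time_s: 28.45
position: [0.4794, 0.2494, 0.3326]
tool_rot: [[0.97, 0.244, -0.0], [0.244, -0.97, -0.0], [-0.0, -0.0, -1.0]]
ft_force: [0.7, 0.5, 0.0]
grip_width: 0.085
gripper_force: 0.0
```

>>> jog_arm(hand=[0.085,0.085,0.085,0.085,0.085], travel=[[0,0,0],[0,0,0],[0,0,0],[0,0,0],[0,0,0]], yaw=[0,0,0,0,0])

```text
time_s: 29.08
position: [0.4797, 0.2495, 0.3304]
tool_rot: [[0.97, 0.244, -0.001], [0.244, -0.97, -0.0], [-0.001, -0.0, -1.0]]
ft_force: [-1.2, -0.3, 0.5]
grip_width: 0.0851
gripper_force: 0.0
```

Run:
```python
from h import *
c=env.calibration('wrist');cm=cam('wrist');im=env.get_image('wrist')
cv2.imwrite("pics/w5.png",im[:,:,::-1]);s=env.observe();print(s['position'],s['ft_force'])
m=brass(im)
for b in blobs(m,600):
    h=cv2.convexHull(b);x,y,w,hh=cv2.boundingRect(h)
    if abs(x+w/2-282)<40:
        p=cv2.approxPolyDP(h,3,True)[:,0];print(p.tolist());P=plane(cm,p,.206);print(P[:,:2].round(4).tolist())
```

```text
[0.4797 0.2495 0.3305] [-0.7095 -0.1912 -0.4655]
```

Run:
```python
from h import *
cm=cam('wrist');im=cv2.imread("pics/w5.png")[:,:,::-1].copy()
m=brass(im);m[:, :200]=0;m[:,360:]=0;m[:120]=0;m[275:]=0
b=max(blobs(m,100),key=cv2.contourArea)
p=cv2.approxPolyDP(cv2.convexHull(b),3,True)[:,0];print(cv2.contourArea(b),p.tolist())
P=plane(cm,p,.206)[:,:2];print(P.round(4).tolist())
v,u=np.nonzero(m[195:215]);print(u.min(),u.max())
```

```text
11153.0 [[301, 162], [340, 245], [334, 274], [200, 274], [200, 182], [273, 158], [288, 157]]
[[0.5203, 0.2451], [0.4583, 0.1931], [0.4294, 0.1896], [0.4, 0.3068], [0.4845, 0.3204], [0.518, 0.2675], [0.5216, 0.2561]]
200 311
```

The mask runs into the wooden desk here, so this picture gives no check on the nut. The evidence is the turn itself: contact stayed steady at 3–5 N over 3.3 rad, following the pitch down to 29.8 mm, and the tool came off without force. Handing in.

```bash
python3 -c "
from rig import env
print(env.close_job())"
```

```text
the job is handed in; nothing more can be done
None
```

The nut is started on the stud and released, and the job is handed in at about 29 s: it was backed off until it dropped in, then turned 3.3 rad (about half a turn) clockwise to about 29.8 mm below the stud's end; I judged this from forces and tool height, because the last picture gave no usable check, and the hand-in returned no verdict.

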